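# Gauge a spacer block with a bridge height gauge

### The job

Take the tall rectangular spacer block with the two bolt holes out of the pocket tray and set it down, the same way up, in the middle of the dark steel plate. Then lift the bridge gauge by its square grip and lower it gently astride the block, so that it stands with both legs flat on the plate, its sprung foot is pushed up by the middle of the block's top and shows the block's height; leave it standing there. Do not bang either down, and leave the other parts and tools where they are.

Things in the scene. Friction and masses are not known exactly. Their poses are not given: they have to be found in the camera images.
- plate: dark ground-steel plate fixed to the bench, 180 (x) by 200 (y) by 20 mm thick, turned up to 12 degrees; origin at the centre of its underside, top face at z +20 mm
- tray: black plastic pocket tray, fixed left or right of the plate, 212 (x) by 110 (y) by 17 mm high; pockets at x -72, 0, +72 mm, each 36 (x) by 86 (y) mm, floor at z +5 mm, ridges between them 36 mm wide, tops at z +17 mm. One part in each, in random order, lying along tray y. Origin at the centre of its underside. Fingers opened to about 50 mm clear the next part; fully opened they hit it
- block: the spacer block, plain aluminium, rectangular, 80 long (its x) by 30 wide (its y) by 40 mm high (its z), two dark bolt holes 9 mm across on top at x +-28 mm; about 0.26 kg; the tallest part of the three in the tray; origin at the centre of its underside. In the tray it stands 28 mm above the ridges
- rod: round steel rod, 30 mm diameter, 80 mm long (its x), in the tray; to be left alone; origin at the underside of its middle at the start
- strip: low flat aluminium bar, 80 (x) by 30 (y) by 22 mm high, no holes, in the tray; to be left alone; origin at the centre of its underside
- gauge: loose bridge height gauge, 0.6 kg, on the bench on the other side of the plate from the tray: legs 50 (x) by 16 (y) by 75 mm high at y +-55 mm (94 mm clear between), beam 30 (x) by 126 (y) mm at z 75 to 95, black square grip 30 by 30 mm at z 95 to 145, dial of 40 mm on the beam's +x side (z 52 to 92, to x +28). Origin midway between the legs at their undersides, z up
- gauge_grip (a point): point inside the gauge's square grip at which to hold it, on its axis, 125 mm above the legs' undersides, 20 mm below the grip's top; axes as the gauge
- foot_tip (a point): centre of the underside of the gauge's sprung foot, a steel disc of 18 mm diameter on the gauge's axis midway between the legs; it hangs 25 mm above the legs' undersides when free and moves up with the joint
- foot (a joint): slide of the gauge's foot in m: 0 when free (foot 25 mm above the legs' undersides), grows to 0.030 as the foot is pushed up against its light spring (about 2 N). With the gauge standing on the same surface as a part the part's height is 25 mm plus this value: 0.015 on the spacer block
- gear: bystander: dark steel gear wheel, 76 mm across, 30 mm high, lying flat near the far edge; origin under its centre
- wrench: bystander: wrench 150 mm long, lying between the robot and the plate; origin under its middle
- screwdriver: bystander: screwdriver 180 mm long, lying on the left of the bench
- oil: bystander: white oil bottle, 40 mm diameter, 110 mm high, standing near the far edge; origin under its centre
- pillow_block: bystander: aluminium bearing block, 40 by 90 by 59 mm high, on the right of the bench; origin under its centre
- pulley: bystander: aluminium belt pulley, 72 mm diameter, 40 mm high, lying on the right of the bench; origin under its centre
- setting_ring: bystander: steel ring, 36 mm outside diameter, 14 mm high, lying on the plate near its +x +y corner, 66 mm and 76 mm from the plate's middle; origin under its centre
Things that resemble listed ones, but are neither listed nor needed, are in the scene too. Leave any blue look-alike of the block alone.

How it is judged:
On the way:
1. the spacer block stands released in the middle of the plate, before the gauge is brought to it (horizontal distance between block and plate below 0.025 m and z of block in the frame of plate between 0.017 and 0.023 m and angle between block's own z axis and vertical below 0.06 rad and contact force between the fingers and block below 0.05 N and linear speed of block below 0.02 m/s and horizontal distance between gauge and block above 0.12 m), for 0.2 s.
At the end, for the whole second after the job is handed in: Block upright on the plate, centre within 25 mm of the plate's middle; gauge upright (0.04 rad), legs on the plate (3 mm), foot pressing on the block's top within 12 mm of its centre, foot joint at 0.015 m within 1.5 mm; both released and at rest (horizontal distance between block and plate below 0.025 m and z of block in the frame of plate between 0.017 and 0.023 m and angle between block's own z axis and vertical below 0.06 rad and z of gauge in the frame of plate between 0.017 and 0.023 m and angle between gauge's own z axis and vertical below 0.04 rad and horizontal distance between foot_tip and block below 0.012 m and value of joint foot between 0.0135 and 0.0165 m and contact force between gauge and block above 0.3 N and linear speed of each of gauge, block below 0.01 m/s); the robot touches nothing.
It fails at once if another part in the tray is shifted by more than 20 mm (distance of any of rod, strip from where it was at the start of the episode above 0.02 m).
It fails at once if a bystander is shifted by more than 20 mm (distance of any of gear, wrench, screwdriver, oil, pillow_block, pulley, setting_ring from where it was at the start of the episode above 0.02 m).
It fails at once if the gauge is banged or pressed on the plate or the block with more than 60 N (contact force between gauge and plate above 60 N or contact force between gauge and block above 60 N).
It fails at once if the block is banged or pressed on the plate with more than 60 N (contact force between block and plate above 60 N).
It also fails if it takes over 64 s, if anything falls off the work surface, if the arm or the gripper's body presses on something with over 40 N, if the wrist force passes 120 N, or if a joint passes its speed limit or range.

### The arm

A 6-joint arm with a two-finger parallel gripper is mounted at the origin on the work surface. World frame = base frame: x ahead of the robot, y to its left, z up, the work surface at z = 0. Lengths are in m, angles in rad, forces in N, time in s.
With the tool pointing down it reaches from about 0.4 to 0.825 m from the base axis. Payload 7 kg.
Tool frame: the origin (TCP) lies on the centre line of the jaws, within the pads' length; the fingertips stand ctrl.tcp_to_tips ahead of it and the grasp point (between the pads) lies 6 mm ahead of it (ctrl.tcp_to_tips is the distance from the TCP to the fingertips, in m); z points along the fingers, y is the line along which they close (so a half turn about z gives the same grasp; the last joint's range is limited). The gripper opens to 88 mm and grips with 3 to 60 N. Pads are 19 mm wide; open, the fingers measure 130 mm over their backs; the gripper's body (78 mm by 193 mm) begins 47 mm behind the grasp point.
Start: joints at [-0.899, 0.359, 0.012, 0, -1.224, -0.288], TCP at [0.253, -0.626, 0.252] pointing down, gripper open.
Joint ranges: [-3.07, 3.07], [-1.43, 2.12], [-1.02, 1.25], [-3.03, 1.67], [-3.05, -0], [-3.03, 3.03]. Speed limits (rad/s): [2.39, 2.39, 3.01, 3.14, 3.14, 3.14].

### API

Orientations are given as a 3x3 rotation matrix whose columns are the frame's x, y, z axes.
In Python, from bench import ctrl, set_gripper, observe, viewer gives the robot as it stands. Calls block until the motion is done:
- ctrl.move_ptp(position, orientation): joint-space move of the TCP to a pose.
- ctrl.servo_line(position, frame=None, vel=0.15): straight line of the TCP; frame=None keeps the orientation; vel is the mean speed in m/s.
- ctrl.movej(angles): joint-space move.
- set_gripper(opening, newtons=None): finger opening in m; newtons is the grip in N (None keeps the last); returns when the fingers have stopped.
- ctrl.pause(seconds).
- ctrl.inverse_kinematics(position, orientation): joint angles nearest the present ones, or None.
- observe(): the state.
- viewer.get_image(name): name is "scene" or "top" or "wrist"; returns the picture (480x640x3 uint8, red, green, blue); there is no depth.
- viewer.camera_params(name): a dict with "fx", "fy", "cx", "cy" (pixels), "camera_from_world" (4x4, takes a point from world to camera coordinates). Camera axes: x right, y down, z forward; pixel columns grow to the right and rows downward; lengths in m; the calibration is good to about 2 mm. A picture is of the moment at which its call begins: read the wrist's pose just before it. camera_params takes no time and is no camera call; for the wrist camera it gives the pose at the moment of the call.
A pose or a line that the arm cannot do raises ctrl.Unreachable and nothing moves.
- ctrl.close_job(): hands the job in; it is judged then, once.
The state is a dict: "time": time; "joints": joint angles; "qvel": joint speeds; "effort": joint torques, N m; "tool_pos": TCP position; "tool_rot": TCP orientation; "ft_force": force on the tool from outside, world axes, zero at the start; "torque": the same for the moment, N m; "gripper_width": finger opening in m; "grasp_force": force on a finger pad.
Only numpy, scipy, OpenCV 4.12 (cv2) and the standard library are available. Lean on these libraries where they do the work, as an engineer would, in place of code of your own. Each camera call takes 0.05 s, during which the arm holds its last target. There are 200 camera calls.

## Working session

There is one attempt and no reset: what is moved stays moved. The work goes in short steps, each a Python script; the robot and the scene stay as the last script left them, time stands still between calls to the robot, and variables do not carry over. Pictures are saved under pics/ and viewed, at most 10 in all, crops included, and the job is handed in when it is done.

```bash
mkdir -p pics; ls
python3 - <<'E'
from bench import ctrl, set_gripper, observe, viewer
import cv2,numpy as np
for n in("top","scene"):
    cv2.imwrite(f"pics/{n}0.png",viewer.get_image(n)[:,:,::-1])
    p=viewer.camera_params(n);print(n,p["fx"],p["cx"],p["cy"],np.round(p["camera_from_world"],3).tolist())
print(ctrl.tcp_to_tips,observe()["time"],observe()["gripper_width"])
E
```

```text
pics
top 535.7877067699422 315.040498261757 239.85041763898676 [[0.004, -1.0, -0.003, -0.04], [-0.988, -0.003, -0.156, 0.585], [0.156, 0.004, -0.988, 1.448], [0.0, 0.0, 0.0, 1.0]]
scene 501.95289327298076 320.5664435954213 240.11069176028462 [[-0.55, 0.835, -0.009, 0.333], [0.532, 0.342, -0.775, -0.209], [-0.644, -0.431, -0.632, 1.655], [0.0, 0.0, 0.0, 1.0]]
0.025 0.1 0.0874864604120747
```

View pics/top0.png

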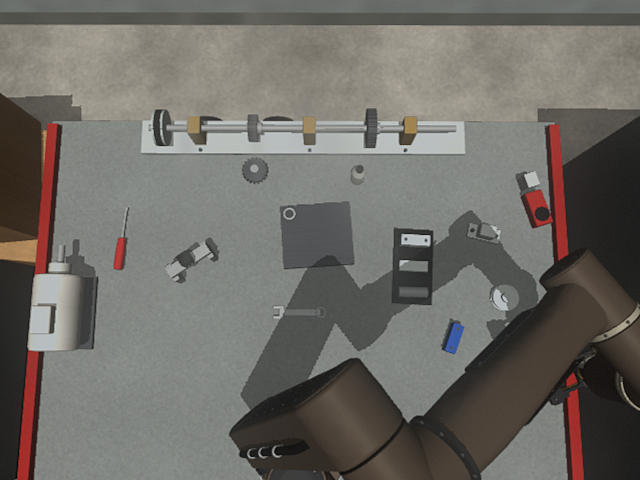

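View pics/scene0.png

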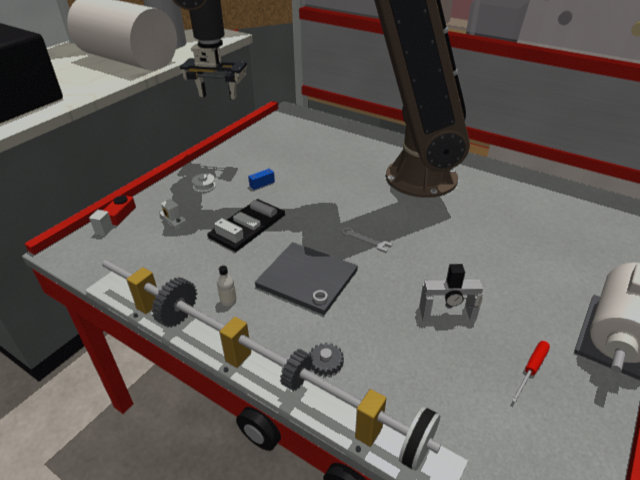

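Top view: the tray is right of the plate, with the block in the far pocket (416,240), the strip at (413,267) and the rod at (413,292). The plate centre is near (317,235), the gauge near (192,260), and the blue look-alike at (453,336). The scene view shows the gauge upright with its black grip at (456,277).

```bash
cat > h.py <<'E'
from bench import ctrl, set_gripper, observe, viewer
import cv2,numpy as np,json
def ray(p,uv,z):
    T=np.array(p["camera_from_world"]);R,t=T[:3,:3],T[:3,3]
    d=R.T@np.array([(uv[0]-p["cx"])/p["fx"],(uv[1]-p["cy"])/p["fy"],1]);c=-R.T@t
    return c+d*(z-c[2])/d[2]
def tri(views):
    "least-squares crossing of rays [(params,uv),...]; returns point and miss"
    A=np.zeros((3,3));b=np.zeros(3);L=[]
    for p,uv in views:
        c=ray(p,uv,1e3);o=-np.array(p["camera_from_world"])[:3,:3].T@np.array(p["camera_from_world"])[:3,3]
        d=(c-o)/np.linalg.norm(c-o);P=np.eye(3)-np.outer(d,d);A+=P;b+=P@o;L.append((P,o))
    x=np.linalg.solve(A,b);return x,max(np.linalg.norm(P@(x-o)) for P,o in L)
def down(a):
    "tool pointing down, its y (closing line) at angle a from world x"
    y=np.array([np.cos(a),np.sin(a),0]);z=np.array([0,0,-1.]);return np.column_stack([np.cross(y,z),y,z])
def snap(name,cam="wrist"):
    p=viewer.camera_params(cam);im=viewer.get_image(cam)[:,:,::-1]
    cv2.imwrite(f"pics/{name}.png",im)
    json.dump({k:np.array(v).tolist() for k,v in p.items()},open(f"pics/{name}.json","w"))
def par(name): return json.load(open(f"pics/{name}.json"))
E
python3 - <<'E'
from h import *
p=viewer.camera_params("top")
for n,uv,z in[("block",(416,240),.045),("plate",(317,235),.02),("gauge",(192,260),.1)]:print(n,ray(p,uv,z).round(3))
w=viewer.camera_params("wrist");T=np.array(w["camera_from_world"]);o=observe();E=np.eye(4);E[:3,:3]=o["tool_rot"];E[:3,3]=o["tool_pos"]
print(w["fx"],(T@E).round(3),o["tool_rot"].round(2))
b=ray(p,(416,240),.045)
for a in(0,np.pi,np.pi/2,-np.pi/2):
    for q in(b,ray(p,(317,235),.02),ray(p,(192,260),.1)):
        for z in(.05,.3):
            print(round(a,2),z,ctrl.inverse_kinematics([q[0],q[1],z],down(a)))
E
```

```text
block [ 0.586 -0.32   0.045]
plate [ 0.604 -0.044  0.02 ]
gauge [0.521 0.29  0.1  ]
336.03906326027885 [[ 0.001  1.    -0.001 -0.001]
 [-0.953  0.001 -0.302  0.038]
 [-0.302  0.001  0.953  0.152]
 [ 0.     0.     0.     1.   ]] [[-0.93 -0.37 -0.  ]
 [-0.37  0.93  0.  ]
 [ 0.    0.   -1.  ]]
0 0.05 [-0.20823814  0.52394132 -0.2279739   0.         -0.8188811  -2.93335451]
0 0.3 [-0.20823814  0.32274097  0.06917357  0.         -1.31722893 -2.93335451]
0 0.05 [ 0.2500595   0.44319781 -0.37767584  0.         -0.74992267  2.89153316]
0 0.3 [ 0.2500595   0.21764389 -0.07370508  0.         -1.27944735  2.89153316]
0 0.05 [ 0.83490788  0.4322065  -0.39757975  0.         -0.74101008  2.30668477]
0 0.3 [ 0.83490788  0.20323365 -0.09219583  0.         -1.27536685  2.30668477]
3.14 0.05 [-0.20823814  0.52394132 -0.2279739   0.         -0.8188811   0.20823814]
3.14 0.3 [-0.20823814  0.32274097  0.06917357  0.         -1.31722893  0.20823814]
3.14 0.05 [ 0.2500595   0.44319781 -0.37767584  0.         -0.74992267 -0.2500595 ]
3.14 0.3 [ 0.2500595   0.21764389 -0.07370508  0.         -1.27944735 -0.2
[... 533 characters left out ...]
-01  4.32206497e-01 -3.97579750e-01 -4.44089210e-16
 -7.41010081e-01 -2.40570421e+00]
1.57 0.3 [ 0.83490788  0.20323365 -0.09219583  0.         -1.27536685 -2.40570421]
-1.57 0.05 [-0.20823814  0.52394132 -0.2279739   0.         -0.8188811   1.77903447]
-1.57 0.3 [-0.20823814  0.32274097  0.06917357  0.         -1.31722893  1.77903447]
-1.57 0.05 [ 0.2500595   0.44319781 -0.37767584  0.         -0.74992267  1.32073683]
-1.57 0.3 [ 0.2500595   0.21764389 -0.07370508  0.         -1.27944735  1.32073683]
-1.57 0.05 [ 8.34907880e-01  4.32206497e-01 -3.97579750e-01  4.44089210e-16
 -7.41010081e-01  7.35888446e-01]
-1.57 0.3 [ 0.83490788  0.20323365 -0.09219583  0.         -1.27536685  0.73588845]
```

Run:
```python
from h import *
for n,q in dict(tA=(.54,-.31,.27),tB=(.62,-.27,.27),pA=(.56,-.03,.30),pB=(.64,0,.30),gA=(.47,.27,.33),gB=(.55,.31,.33)).items():
    ctrl.move_ptp(q,down(np.pi));snap(n)
print(observe()["time"])
a=[cv2.imread(f"pics/{n}.png") for n in("tA","tB","pA","pB","gA","gB")]
for i,n in((0,"mt"),(2,"mp"),(4,"mg")):
    cv2.imwrite(f"pics/{n}.png",cv2.resize(np.hstack(a[i:i+2]),(800,300),interpolation=cv2.INTER_AREA))
```

```text
5.5083
```

View pics/mt.png

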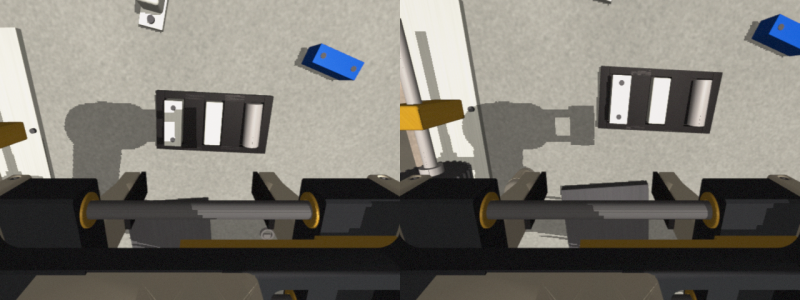

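View pics/mp.png

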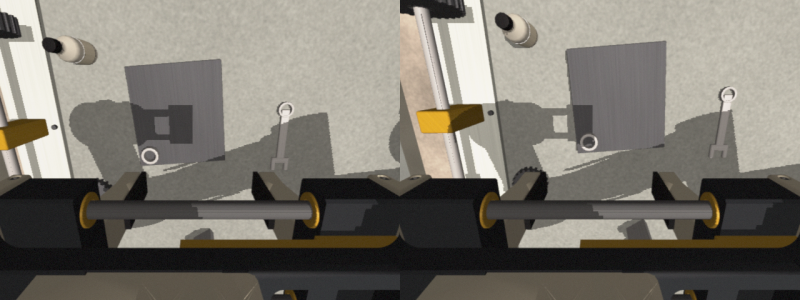

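View pics/mg.png

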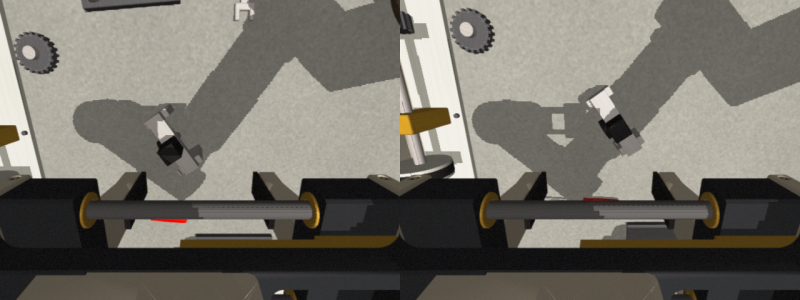

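Both tray views show the block's two holes and its top. The plate corners are at about (200,107), (354,96) and (358,256) in pA at full resolution. The gauge's black grip is at about (270,242) in gA and (347,207) in gB. I'll enlarge these for precise picks.

Run:
```python
import cv2,numpy as np
t=[]
for n,x,y in(("tA",220,140),("tB",290,100),("gA",210,165),("gB",270,130)):
    im=cv2.resize(cv2.imread(f"pics/{n}.png")[y:y+120,x:x+160],None,fx=2.5,fy=2.5,interpolation=cv2.INTER_CUBIC)
    if n[0]=="g": im=cv2.LUT(im,(255*(np.arange(256)/255)**.5).astype(np.uint8))
    t.append(im)
cv2.imwrite("pics/z.png",np.vstack([np.hstack(t[:2]),np.hstack(t[2:])]))
```

```text
(no output)
```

View pics/z.png

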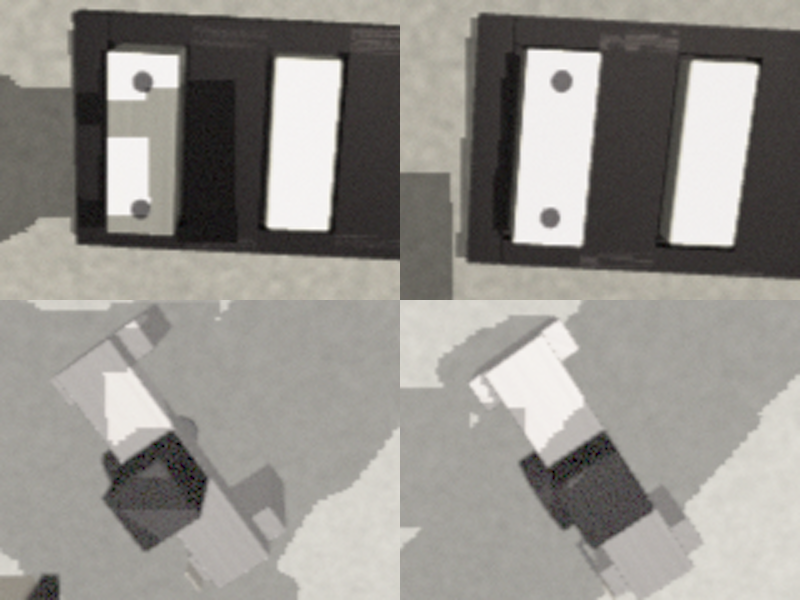

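Run:
```python
from h import *
P={n:par(n) for n in("tA","tB","pA","pB","gA","gB")}
def f(c,x0,y0,sx=0,sy=0): return ((c[0]-sx+.5)/2.5-.5+x0,(c[1]-sy+.5)/2.5-.5+y0)
def show(n,a,b,A,B):
    x,m=tri([(P[a],A),(P[b],B)]);print(n,x.round(4),round(m,4));return x
h=[show("hole","tA","tB",f(c,220,140),f(d,290,100,400)) for c,d in(((143,82),(562,81)),((141,208),(550,218)))]
c=[show("blk","tA","tB",f(c,220,140),f(d,290,100,400)) for c,d in(((107,52),(525,49)),((180,53),(601,53)),((175,235),(584,246)),((107,234),(514,242)))]
print("block",np.mean(h,0),np.mean(c,0),np.degrees(np.arctan2(*(h[1]-h[0])[1::-1])))
g=[show("grip","gA","gB",f(c,210,165,0,300),f(d,270,130,400,300)) for c,d in(((103,493),(553,487)),((147,551),(598,547)),((205,512),(653,508)))]
b=[show("beam","gA","gB",f(c,210,165,0,300),f(d,270,130,400,300)) for c,d in(((52,380),(490,372)),((122,335),(555,320)),((268,555),(692,565)),((222,587),(645,600)))]
print("grip",(g[0]+g[2])/2,"beam",np.mean(b,0),np.degrees([np.arctan2(*(b[2]-b[1])[1::-1]),np.arctan2(*(b[3]-b[0])[1::-1])]))
# plate corners, refined
q={}
for n,L in dict(pA=[(200,107),(354,95),(358,256)],pB=[(267,78),(425,66),(423,236)]).items():
    im=cv2.imread(f"pics/{n}.png",0)
    q[n]=cv2.cornerSubPix(im,np.float32(L)[:,None],(5,5),(-1,-1),(3,50,.01))[:,0];print(q[n].tolist())
k=[show("plate","pA","pB",a,b) for a,b in zip(q["pA"],q["pB"])]
print("plate",(k[0]+k[2])/2,[np.linalg.norm(k[i+1]-k[i]) for i in(0,1)],np.degrees([np.arctan2(*(k[i+1]-k[i])[1::-1]) for i in(0,1)]))
```

```text
hole [ 0.5838 -0.3457  0.0459] 0.0001
hole [ 0.587  -0.2895  0.0437] 0.0001
blk [ 0.5989 -0.358   0.0431] 0.0002
blk [ 0.5681 -0.3569  0.0417] 0.0003
blk [ 0.5721 -0.2776  0.0455] 0.0
blk [ 0.6022 -0.2793  0.0481] 0.0005
block [ 0.58541777 -0.31759386  0.04481466] [ 0.58532342 -0.31795369  0.04462174] 86.76566428789948
grip [0.5392 0.2999 0.1419] 0.0001
grip [0.5216 0.3226 0.1479] 0.0001
grip [0.4987 0.3103 0.1353] 0.0002
beam [0.564  0.2589 0.1134] 0.0003
beam [0.5365 0.2404 0.1003] 0.0019
beam [0.4727 0.3479 0.0932] 0.0001
beam [0.4946 0.3631 0.0976] 0.0003
grip [0.5189455  0.30506646 0.13859961] beam [0.51693717 0.30254434 0.10112503] [120.66071662 123.68286307]Traceback (most recent call last):
  File "<stdin>", line 16, in <module>
cv2.error: OpenCV(4.12.0) :-1: error: (-5:Bad argument) in function 'cornerSubPix'
> Overload resolution failed:
>  - Layout of the output array corners is incompatible with cv::Mat
>  - Expected Ptr<cv::UMat> for argument 'corners'
```

Run:
```python
from h import *
P={n:par(n) for n in("pA","pB","gA","gB")}
q={}
for n,L in dict(pA=[(200,107),(354,95),(358,256)],pB=[(267,78),(425,66),(423,236)]).items():
    im=cv2.imread(f"pics/{n}.png",0)
    q[n]=cv2.cornerSubPix(im,np.float32(L).reshape(-1,1,2).copy(),(5,5),(-1,-1),(3,50,.01)).reshape(-1,2);print(q[n].round(1).tolist())
k=[]
for a,b in zip(q["pA"],q["pB"]):
    x,m=tri([(P["pA"],a),(P["pB"],b)]);k.append(x);print(x.round(4),round(m,4))
print("plate",(k[0]+k[2])/2,[np.linalg.norm(k[i+1]-k[i]) for i in(0,1)],np.degrees([np.arctan2(*(k[i+1]-k[i])[1::-1]) for i in(0,1)]))
# gauge: fit x,y,yaw,top height to the picked corners
from scipy.optimize import least_squares
def f(c,x0,y0,sx=0): return np.array([(c[0]-sx+.5)/2.5-.5+x0,(c[1]-300+.5)/2.5-.5+y0])
beam=[(.015,-.063),(-.015,-.063),(-.015,.063),(.015,.063)];grip=[(.015,-.015),(.015,.015),(-.015,.015)]
A=[(103,493),(147,551),(205,512)],[(52,380),(122,335),(268,555),(222,587)]
B=[(553,487),(598,547),(653,508)],[(490,372),(555,320),(692,565),(645,600)]
def res(v):
    R=np.array([[np.cos(v[2]),-np.sin(v[2])],[np.sin(v[2]),np.cos(v[2])]]);r=[]
    for p,S,o in((P["gA"],A,(210,165,0)),(P["gB"],B,(270,130,400))):
        T=np.array(p["camera_from_world"])
        for m,c,z in((grip,S[0],v[3]),(beam,S[1],v[4])):
            for a,u in zip(m,c):
                w=T[:3,:3]@np.r_[R@a+v[:2],z]+T[:3,3]
                r.append(np.array([p["fx"]*w[0]/w[2]+p["cx"],p["fy"]*w[1]/w[2]+p["cy"]])-f(u,*o))
    return np.ravel(r)
s=least_squares(res,[.518,.303,np.radians(31),.145,.095],loss="soft_l1");print(s.x[:2],np.degrees(s.x[2]),s.x[3:],res(s.x).round(1).reshape(-1,2).tolist())
```

```text
[[198.3000030517578, 105.80000305175781], [353.0, 94.0], [359.6000061035156, 256.0]]
[[265.6000061035156, 78.4000015258789], [425.5, 64.5999984741211], [423.0, 236.0]]
[ 0.7004 -0.1344  0.0167] 0.0003
[ 0.5214 -0.1475  0.0194] 0.0002
[0.5061 0.0518 0.0202] 0.0006
plate [ 0.60324017 -0.04133493  0.01844602] [np.float64(0.17949922015315106), np.float64(0.1998679176688652)] [-175.81100128   94.37627092]
[0.51815455 0.30395247] 33.47849186772173 [0.14212964 0.09338254] [[0.2, 0.0], [0.1, -0.3], [0.7, 0.3], [3.1, -3.1], [-3.3, 0.0], [1.5, 0.2], [-0.8, 0.0], [0.2, -0.2], [-1.4, 0.4], [2.6, -0.2], [-0.5, -0.6], [-3.1, 4.2], [1.6, 0.4], [-1.8, -0.1]]
```

```bash
cat >> h.py <<'E'
def lower(z0,floor,thr=3.,step=.001,vel=.02):
    "lower in small steps until the force on the tool rises by thr; returns the rise"
    p=observe()["tool_pos"];p=np.array([p[0],p[1],z0])
    ctrl.servo_line(p,vel=.05);ctrl.pause(.2);f0=observe()["ft_force"][2];r=0
    while p[2]>floor and r<thr:
        p[2]-=step;ctrl.servo_line(p,vel=vel);r=observe()["ft_force"][2]-f0
    return r
def st(): 
    o=observe();print(round(o["time"],2),np.round(o["tool_pos"],4),np.round(o["ft_force"],1),round(o["gripper_width"],4),round(o["grasp_force"],1))
E
python3 - <<'E'
from h import *
set_gripper(.05)
a=np.radians(176.8);x,y=.5854,-.3177
ctrl.move_ptp([x,y,.14],down(a));ctrl.servo_line([x,y,.07],vel=.15);ctrl.servo_line([x,y,.047],vel=.05);st()
set_gripper(.02,30);st()
ctrl.servo_line([x,y,.14],vel=.1);ctrl.pause(.2);st()
a=np.radians(184.2);x,y=.6033,-.0415
ctrl.move_ptp([x,y,.14],down(a));ctrl.servo_line([x,y,.075],vel=.12)
print(lower(.067,.057));st()
E
```

```text
9.9 [ 0.5853 -0.3177  0.0468] [-0.5  0.4 -0.2] 0.0499 0.0
10.38 [ 0.5856 -0.3177  0.0473] [-0.2  0.2  0.9] 0.03 30.0
11.66 [ 0.5851 -0.3176  0.1392] [ 0.2 -0.2 -4.7] 0.0297 30.0
3.1469175012085597
15.18 [ 0.604  -0.0419  0.0622] [ 0.   0.2 -0.7] 0.0298 30.0
```

Contact came at z = 0.062, as predicted. Next I release, check the block from above, and take fresh gauge views.

Run:
```python
from h import *
set_gripper(.05);x,y,_=observe()["tool_pos"]
ctrl.servo_line([x,y,.12],vel=.12);st()
ctrl.move_ptp([.58,-.03,.27],down(np.pi));snap("c1")
# gauge: camera nearly over the grip from two sides
for n,q in dict(g1=(.49,.33,.33),g2=(.55,.37,.33)).items():
    ctrl.move_ptp(q,down(np.pi));snap(n)
st()
P=viewer.camera_params("wrist")
def crop(n,pt):
    p=par(n);T=np.array(p["camera_from_world"]);w=T[:3,:3]@np.array(pt)+T[:3,3]
    u,v=int(p["fx"]*w[0]/w[2]+p["cx"]),int(p["fy"]*w[1]/w[2]+p["cy"]);x,y=max(u-80,0),max(v-60,0);print(n,x,y)
    im=cv2.resize(cv2.imread(f"pics/{n}.png")[y:y+120,x:x+160],(400,300),interpolation=cv2.INTER_CUBIC)
    return cv2.LUT(im,(255*(np.arange(256)/255)**.5).astype(np.uint8))
z=[crop("c1",(.604,-.042,.06)),crop("g1",(.518,.304,.12)),crop("g2",(.518,.304,.12))]
cv2.imwrite("pics/z2.png",np.vstack([np.hstack([z[0],z[0]*0]),np.hstack(z[1:])]))
```

```text
16.42 [ 0.6034 -0.0419  0.1196] [-1.   0.2 -0.4] 0.0499 0.0
19.02 [0.5507 0.369  0.3291] [ 0.8  1.1 -0.1] 0.0499 0.0
c1 215 136
g1 211 123
g2 272 83
```

View pics/z2.png

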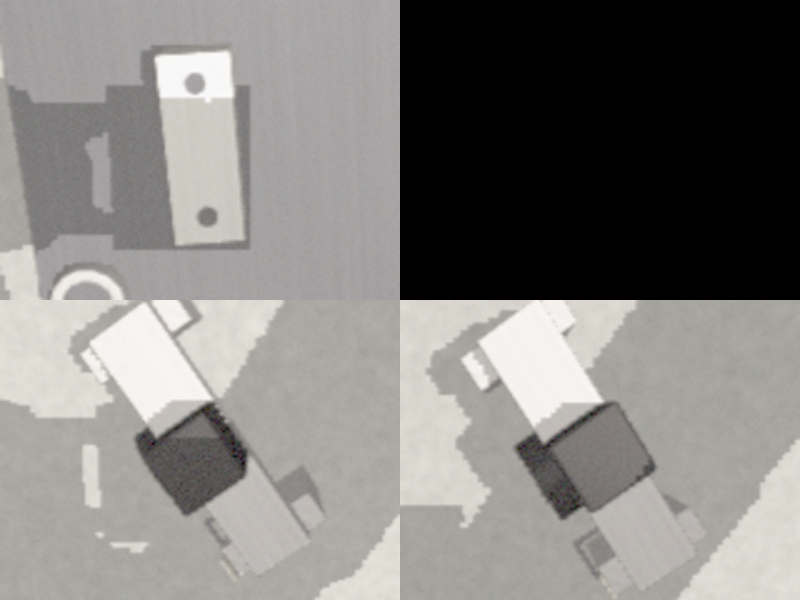

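The block stands upright on the plate, with its holes at crop (194,83) and (207,216) in c1. Both gauge views show the beam corners clearly, at (90,343) and (310,540) in g1.

Run:
```python
from h import *
from scipy.optimize import least_squares
def f(c,x0,y0,sx=0,sy=300): return np.array([(c[0]-sx+.5)/2.5-.5+x0,(c[1]-sy+.5)/2.5-.5+y0])
p=par("c1");h=[ray(p,f(c,215,136,0,0),.0597) for c in((194,83),(207,216))];print("block",np.mean(h,0),np.linalg.norm(h[1]-h[0]),np.degrees(np.arctan2(*(h[1]-h[0])[1::-1])))
beam=[(.015,-.063),(-.015,-.063),(-.015,.063),(.015,.063)];grip=[(.015,-.015),(-.015,-.015),(-.015,.015),(.015,.015)]
V=[("g1",(211,123,0),beam,[(90,343),(148,303),(310,540),(258,577)],4),
   ("g2",(272,83,400),beam,[(480,343),(540,302),(695,550),(643,591)],4),
   ("g2",(272,83,400),grip,[(550,440),(612,404),(655,468),(597,511)],3),
   ("g1",(211,123,0),[grip[3],grip[2]],[(190,515),(246,465)],3)]
def res(v):
    R=np.array([[np.cos(v[2]),-np.sin(v[2])],[np.sin(v[2]),np.cos(v[2])]]);r=[]
    for n,o,m,c,i in V:
        p=par(n);T=np.array(p["camera_from_world"])
        for a,u in zip(m,c):
            w=T[:3,:3]@np.r_[R@a+v[:2],v[i]]+T[:3,3]
            r.append(np.array([p["fx"]*w[0]/w[2]+p["cx"],p["fy"]*w[1]/w[2]+p["cy"]])-f(u,*o))
    return np.ravel(r)
s=least_squares(res,[.518,.304,np.radians(32),.145,.095],loss="soft_l1");print(s.x[:2],np.degrees(s.x[2]),s.x[3:],res(s.x).round(1).reshape(-1,2).tolist())
```

```text
block [ 0.60436433 -0.0419749   0.0597    ] 0.05605999872489054 94.35935442244894
[0.51893672 0.3053204 ] 34.354939944292994 [0.1296631  0.08989325] [[0.7, 0.1], [-0.1, -0.5], [0.9, -0.1], [0.2, -0.9], [-0.4, 0.3], [-0.3, -1.2], [1.0, 1.5], [-1.1, 0.1], [-1.3, 2.8], [0.5, -1.5], [-0.0, -0.0], [-3.0, 0.6], [0.1, -1.5], [1.9, 2.0]]
```

Run:
```python
from h import *
a=np.radians(123.8);x,y=.5185,.3048
ctrl.move_ptp([x,y,.22],down(a));ctrl.servo_line([x,y,.131],vel=.06);st()
set_gripper(.02,45);st()
ctrl.servo_line([x,y,.15],vel=.04);ctrl.pause(.3);st()
ctrl.servo_line([x,y,.25],vel=.1);st();snap("lift");snap("lifts","scene")
```

```text
21.56 [0.5187 0.305  0.1314] [-0.2 -0.6  0.5] 0.0503 0.0
22.03 [0.5186 0.3046 0.1311] [ 0.6 -1.8  1.4] 0.0298 45.0
22.96 [0.5184 0.3047 0.1498] [ 0.  -0.4 -5.5] 0.0299 45.0
24.11 [0.5181 0.3045 0.2491] [ 0.2 -0.1 -5.7] 0.0297 45.0
```

View pics/lifts.png

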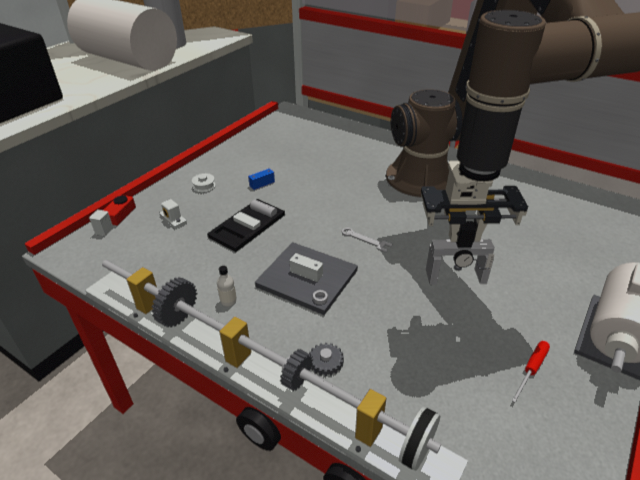

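The gauge hangs upright in the gripper at (462,245), and the block is at the plate's middle at (306,266). Nothing else has moved. Next I place the gauge.

Run:
```python
from h import *
a=np.radians(184.3);x,y=.6044,-.042
ctrl.move_ptp([x,y,.25],down(a));ctrl.pause(.2);st()
ctrl.servo_line([x,y,.17],vel=.08);st()
print(lower(.157,.144,thr=4));st()
snap("pl","scene")
im=cv2.imread("pics/pl.png")[160:360,180:440];cv2.imwrite("pics/plz.png",cv2.resize(im,(780,600),interpolation=cv2.INTER_CUBIC))
```

```text
25.88 [ 0.6045 -0.0412  0.25  ] [ 0.2 -1.  -6.1] 0.0298 45.0
27.02 [ 0.6048 -0.042   0.1706] [-0.5  0.2 -5.4] 0.0298 45.0
8.812520252211431
29.38 [ 0.6051 -0.042   0.1511] [-1.5  0.6  4.4] 0.0299 45.0
```

View pics/plz.png

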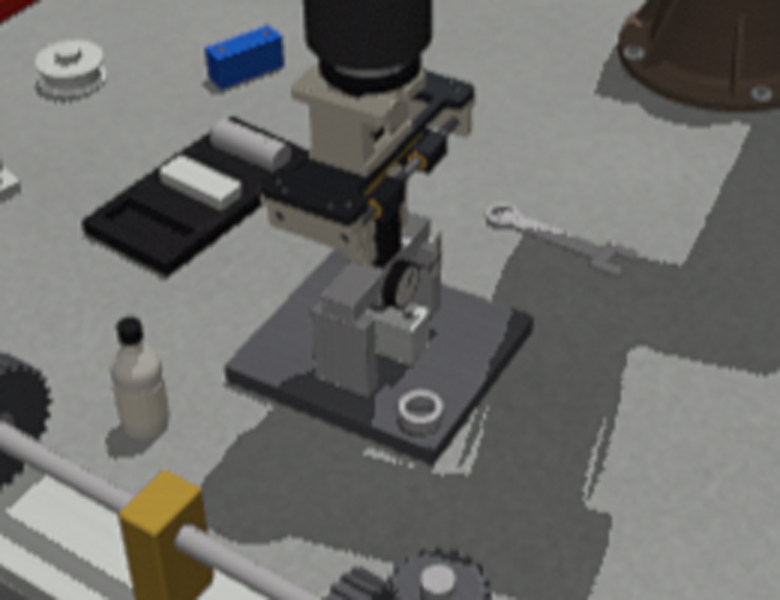

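The legs are on the plate astride the block, with contact at TCP z = 0.151 against 0.1505 predicted. I'll release, retreat and check.

Run:
```python
from h import *
set_gripper(.055);x,y,_=observe()["tool_pos"]
ctrl.servo_line([x,y,.25],vel=.08);st()
ctrl.move_ptp([.56,-.1,.36],down(np.pi));ctrl.pause(.3);st()
snap("e1");snap("e2","scene")
a=cv2.resize(cv2.imread("pics/e1.png")[0:300,160:560],(400,300));b=cv2.resize(cv2.imread("pics/e2.png")[190:340,220:420],(400,300),interpolation=cv2.INTER_CUBIC)
cv2.imwrite("pics/e.png",np.hstack([a,b]))
```

```text
31.5 [ 0.6046 -0.042   0.2493] [ 0.1 -0.6 -0. ] 0.0551 0.0
32.39 [ 0.56   -0.0997  0.3588] [ 0.7 -0.5  0. ] 0.0548 0.0
```

View pics/e.png

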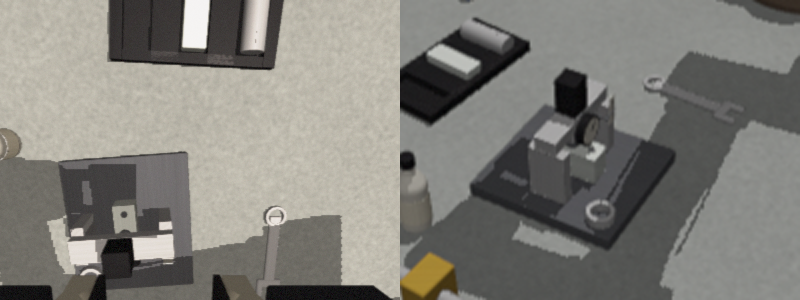

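The gauge stands upright astride the block, square across it: in the left view the block's hole is at (124,214) and the beam at (120,250). The other parts and tools in view haven't moved, so I'm handing in.

```bash
python3 -c "
from bench import ctrl;print(ctrl.close_job())"
```

```text
the job is handed in; nothing more can be done
None
```

The job is handed in at about 32 s of the 64 s limit: the spacer block stands in the middle of the plate with the gauge released upright astride it; I couldn't read the foot joint directly, and the hand-in returned no verdict.

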